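# Swing the mitre fence to the yellow mark

### The job

Set up the mitre board for the next cut: push the dark wooden fence sideways so that it swings about its steel pivot pin until it points at the middle of the yellow spot, not the blue one. Keep the fence flat on the board with its forked end around the pin, do not knock or shift the glue bottle, and let go of everything at the end.

Things in the scene. Friction and masses are not known exactly. Their poses are not given: they have to be found in the camera images.
- fence: loose dark wood bar with a white centre line, 265 x 44 x 18 mm, 0.1-0.25 kg, flat on the plywood board. Origin: underside, centre line, where the pin stands. x runs along the bar to its nose (220 mm from the origin), z up. Behind: a fork with a 16 mm slot around the pin, open 45 mm behind the origin, bottom 10 mm ahead of it. Slides with wood friction (a few N), stays where left.
- pivot (a point): foot of the fixed upright steel pin (12 mm diameter, 45 mm tall), on its axis at the board's top. The board is fixed, its top 12 mm above the bench; in this point's axes x -70 to 290, y -200 to 200 mm. Two loose offcuts up to 22 mm high lie on it near x -30, y +140 and -140 mm, clear of the fence's swing.
- yellow_spot: yellow spot painted on the board, 50 mm diameter, 1 mm high; origin at its centre. It lies 245 to 300 mm from the pin, just beyond the fence's nose, to the left or right of where the fence points at first; an equal blue spot on the other side is the wrong one.
- glue_middle (a point): middle, half-way up, of the white glue bottle with an orange cap (56 mm diameter, 150 mm tall) that stands loose on the bench just beyond the board's left (+y) edge; to be left alone.

How it is judged:
At the end, for the whole second after the job is handed in: The fence lies flat and still on the board, the pin is still in its fork, and its centre line, run on past the nose, passes within 25 mm of the yellow spot's centre (that is, over the spot) (y of yellow_spot in the frame of fence between -0.025 and 0.025 m and x of yellow_spot in the frame of fence above 0.15 m and x of pivot in the frame of fence between -0.04 and 0.015 m and y of pivot in the frame of fence between -0.008 and 0.008 m and angle between fence's own z axis and vertical below 0.1 rad and linear speed of fence below 0.01 m/s); the robot touches nothing.
It fails at once if the fence is lifted off the board (more than 15 mm) (z of fence in the frame of pivot above 0.015 m).
It fails at once if the glue bottle is knocked or shifted (more than 20 mm, or tipped by more than 20 degrees) (distance of glue_middle from where it was at the start of the episode above 0.02 m or angle between glue_middle's own z axis and vertical above 0.35 rad).
It also fails if it takes over 32 s, if anything falls off the work surface, if the arm or the gripper's body presses on something with over 40 N, if the wrist force passes 120 N, or if a joint passes its speed limit or range.

### The arm

A 6-joint arm with a two-finger parallel gripper is mounted at the origin on the work surface. World frame = base frame: x ahead of the robot, y to its left, z up, the work surface at z = 0. Lengths are in m, angles in rad, forces in N, time in s.
With the tool pointing down it reaches from about 0.35 to 0.975 m from the base axis. Payload 4.9 kg.
Tool frame: the origin (TCP) lies midway between the tips of the shut fingers; the grasp point (between the pads) lies 19 mm behind it (manip.pinch_z is the distance from the TCP to the grasp point, in m); z points along the fingers, y is the direction in which the jaws open and shut (so a half turn about z gives the same grasp; the last joint's range is limited). The gripper opens to 85 mm and grips with 20 to 120 N. Pads are 22 mm wide; open, the fingers measure 114 mm over their backs; the gripper's body (76 mm by 85 mm) begins 54 mm behind the grasp point. The pads swing forward as they close: fully open they stand 13 mm farther back than shut.
Start: joints at [-1.29, 0.053, 1.613, -0, 1.476, -0.119], TCP at [0.243, -0.576, 0.231] pointing down, gripper open.
Joint ranges: [-3.01, 3.01], [-1.01, 2.22], [0.06, 2.58], [-1.02, 4.17], [0.09, 2.62], [-3.14, 3.14]. Speed limits (rad/s): [2.57, 2.57, 3.14, 3.14, 3.14, 3.14].

### API

Orientations are given as a unit quaternion [w, x, y, z].
In Python, from plant import manip gives the robot as it stands.
- The arm moves only by the tool drive_tool, never from a script. Its argument "commands" is text: rows parted by semicolons, each of 5 numbers parted by spaces: the finger opening in mm, from 0 to 85.4, then the shift along the tool's x, y, z in units of 30 mm (1.0 is 30 mm), then the turn about the tool's z in degrees. A call has exactly 8 rows; each row shifts and turns the commanded pose from where the row before left it, along the tool's axes as they then stand; what a row does not reach is not made up. A row lasts 1/8 s, in which the tool goes at most 62.5 mm and 10.7 degrees, less where a joint would pass 70% of its speed; a pose out of reach is approached as far as the arm can. A call is refused whole if a number of a shift passes 1 or a number of a turn 10.7, either way. A call with a gripper value outside its range is refused whole. The fingers move at their own pace and stop on an object; the grip force is fixed at half the most. Time passes only in rows, so rows that do not move let the fingers close, or fill a call up. It gives the time, the measured TCP pose, the force and the opening at its end, in the units of the state.
- manip.state(): the state, without advancing time (a new reading comes with each control period).
- manip.grab_frame(name): name is "scene" or "top" or "wrist"; returns the picture (480x640x3 uint8, red, green, blue); there is no depth.
- manip.camera_params(name): a dict with "fx", "fy", "cx", "cy" (pixels), "distortion" ([k1, k2, p1, p2, k3] as OpenCV has them; the pictures are not rectified), "xyz" and "orientation" of the camera in the world. Camera axes: x right, y down, z forward; pixel columns grow to the right and rows downward; lengths in m; the calibration is good to about 2 mm. A picture is of the moment at which its call begins: read the wrist's pose just before it. camera_params takes no time and is no camera call; for the wrist camera it gives the pose at the moment of the call.
- manip.job_done(): hands the job in, once; it reports no verdict.
The state is a dict: "time": time; "joint_pos": joint angles; "joint_vel": joint speeds; "joint_efforts": joint torques, N m; "tool_pos": TCP position; "tool_rot": TCP orientation; "contact_force": force on the tool from outside, world axes, zero at the start; "ft_torque": the same for the moment, N m; "gripper_width": opening from 0.0 (shut) to 1.0 (fully open).
Only numpy, scipy, OpenCV 4.12 (cv2) and the standard library are available. Lean on these libraries where they do the work, as an engineer would, in place of code of your own. Each camera call takes 0.05 s, during which the arm holds its last target. There are 200 camera calls.

## Working session

There is one attempt and no reset: what is moved stays moved. The work goes in short steps, Python scripts to look and compute and a tool call to move; the robot and the scene stay as the last step left them, time stands still between calls to the robot, and variables do not carry over. Pictures are saved under pics/ and viewed, about 8 in all and at most 12, crops included, and the job is handed in when it is done.

Besides the shell and the picture viewer there is one more tool, called as a command line: name --argument value ..., lists and objects as JSON in quotes. drive_tool: Moves the arm, as the interface text tells. Its arguments: {"type":"object","properties":{"commands":{"type":"string"}},"required":["commands"]}

```bash
mkdir -p pics; ls
python3 - <<'E'
from plant import manip
import cv2
s=manip.state();print(s)
for n in("top","scene"):
    print(n,manip.camera_params(n))
    cv2.imwrite(f"pics/{n}0.png",manip.grab_frame(n)[:,:,::-1])
E
```

```text
pics
{'time': 0.0, 'joint_pos': array([-1.29001361e+00,  5.34120221e-02,  1.61427362e+00,  2.13717521e-05,
        1.47596544e+00, -1.18992580e-01]), 'joint_vel': array([-0.00281019,  0.00070464,  0.00084489,  0.00138299,  0.00177918,
        0.00075934]), 'joint_efforts': array([ 3.29103903e-03, -3.93671143e+01, -3.70175958e+01,  1.94202189e-04,
        6.95652081e-03,  7.03009661e-06]), 'tool_pos': array([ 0.2430986 , -0.57512862,  0.23004097]), 'tool_rot': array([-1.02670778e-03,  9.80088576e-01,  1.98558110e-01, -7.25655287e-05]), 'contact_force': array([ 0.04091838, -0.80479568,  0.15666101]), 'ft_torque': array([ 0.00591368,  0.02251389, -0.0380867 ]), 'gripper_width': 0.9994011039054256}
top {'fx': 573.1048340461784, 'fy': 573.1048340461784, 'cx': 315.758703655558, 'cy': 239.80797514849365, 'distortion': array([-0.18219285,  0.        ,  0.        ,  0.        ,  0.        ]), 'xyz': array([0.39828668, 0.04800053, 1.2213622 ]), 'orientation': array([ 0.06044702, -0.69441613,  0.71545451, -0.04751048])}
scene {'fx': 524.7458799764898, 'fy': 524.7458799764898, 'cx': 324.0372597635287, 'cy': 232.47291971251596, 'distortion': array([-0.11409869,  0.        ,  0.        ,  0.        ,  0.        ]), 'xyz': array([ 1.04364004, -0.03008329,  0.82294796]), 'orientation': array([-0.2140547 ,  0.75115502,  0.59983417, -0.17362516])}
```

View pics/top0.png

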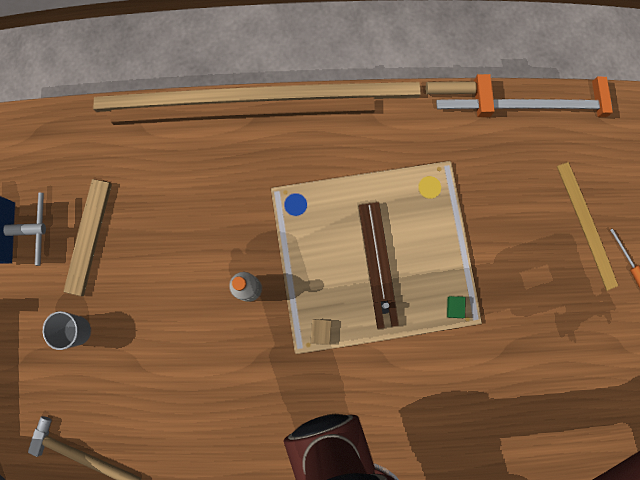

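View pics/scene0.png

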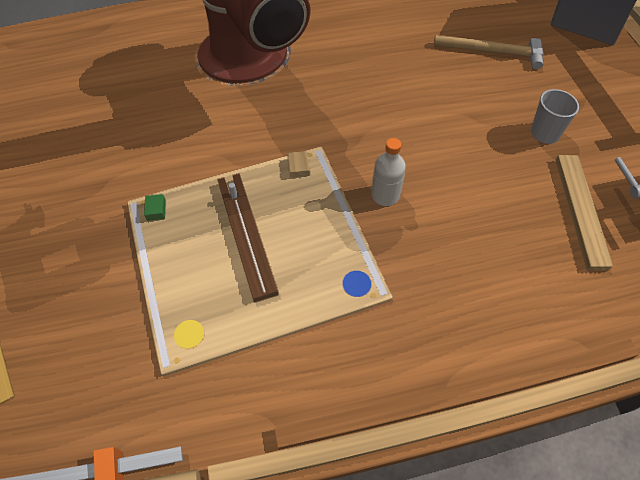

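The top view shows yellow at (430,187), blue at (295,205), the pin top at about (385,305), the fence nose at (371,203) and the bottle cap at (239,284). The fence has to swing towards −y, so I push on its +y face.

```bash
cat > h.py <<'E'
import numpy as np, cv2
from scipy.spatial.transform import Rotation as R
from plant import manip
def ray(n,uv,z):
    c=manip.camera_params(n);K=np.array([[c['fx'],0,c['cx']],[0,c['fy'],c['cy']],[0,0,1]])
    p=cv2.undistortPoints(np.float64(uv).reshape(-1,1,2),K,c['distortion'])[:,0]
    q=c['orientation'];d=R.from_quat([q[1],q[2],q[3],q[0]]).apply(np.c_[p,np.ones(len(p))])
    return c['xyz']+d*((z-c['xyz'][2])/d[:,2])[:,None]
def blob(hsv,lo,hi,box):
    m=cv2.inRange(hsv,lo,hi);k=np.zeros_like(m);x0,y0,x1,y1=box;k[y0:y1,x0:x1]=m[y0:y1,x0:x1]
    n,l,s,c=cv2.connectedComponentsWithStats(k);i=1+np.argmax(s[1:,4]);return c[i],s[i,4],np.argwhere(l==i)[:,::-1]
E
python3 - <<'E'
from h import *
im=cv2.imread('pics/top0.png');h=cv2.cvtColor(im,cv2.COLOR_BGR2HSV)
y,a,_=blob(h,(22,130,120),(32,255,255),(405,165,450,210));print('yellow',y,a,ray('top',[y],.013)[0])
b,a,_=blob(h,(105,130,60),(125,255,255),(270,180,330,230));print('blue',b,a,ray('top',[b],.013)[0])
o,a,_=blob(h,(3,150,120),(18,255,255),(225,270,252,297));print('cap',o,a,ray('top',[o],.15)[0])
w,a,p=blob(h,(0,0,130),(180,70,255),(362,200,386,298));print('line',a)
vx,vy,x,yy=cv2.fitLine(p.astype(np.float32),cv2.DIST_L2,0,.01,.01).ravel()
e=[[x+vx/vy*(v-yy),v] for v in(p[:,1].min(),p[:,1].max())];print(e);L=ray('top',e,.03);print(L)
print('pin',ray('top',[[385.5,306]],.057))
im2=cv2.resize(im[150:350,260:490],None,fx=3,fy=3,interpolation=cv2.INTER_CUBIC);cv2.imwrite('pics/c.png',im2)
E
```

```text
yellow [429.46782178 186.98019802] 404 [ 0.69316335 -0.18299128  0.013     ]
blue [295.34656085 204.26455026] 378 [0.66369227 0.10936651 0.013     ]
cap [238.4057971  282.99275362] 138 [0.4859185  0.21329182 0.15      ]
line 145
[[np.float64(368.9156253535418), np.int64(205)], [np.float64(383.4112089473872), np.int64(297)]]
[[ 0.65334531 -0.047747    0.03      ]
 [ 0.45763468 -0.06974927  0.03      ]]
pin [[ 0.43792507 -0.07056452  0.057     ]]
```

View pics/c.png

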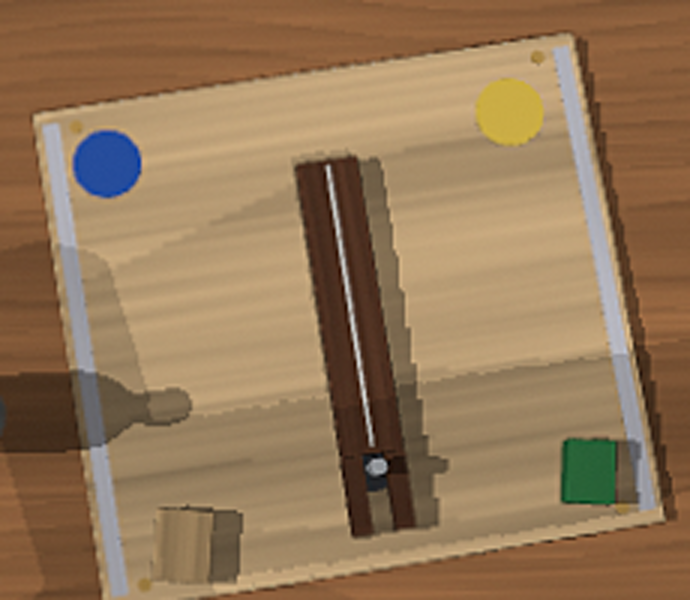

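The pin is at about (0.439, −0.0705), 0.278 m from yellow. The fence heading is +6.4° and the target is −23.9°. I'll shut the gripper, line the tool's x axis up with the fence, and come over the board on the fence's +y side.

drive_tool --commands "0 0 0 0 8.25; 0 0 0 0 8.25; 0 0.76 -1 0 0; 0 0.76 -1 0 0; 0 0.76 -1 0 0; 0 0.76 -1 0 0; 0 0.76 -1 0 0; 0 0.76 -1 0 0"

```text
time: 1.1
tool_pos: [0.3594, -0.3802, 0.2307]
tool_rot: [-0.0, 0.998, 0.056, -0.0]
contact_force: [1.0, -0.7, -0.4]
gripper_width: -0.002
```

drive_tool --commands "0 0.76 -1 0 0; 0 0.76 -1 0 0; 0 0.76 -1 0 0; 0 0.76 -1 0 0; 0 0.76 -1 0 0; 0 0.76 -1 0 0; 0 0.76 -1 0 0; 0 0.76 -1 0 0"

```text
time: 2.1
tool_pos: [0.5138, -0.1214, 0.2308]
tool_rot: [-0.0, 0.998, 0.056, -0.0]
contact_force: [0.4, 0.0, 0.1]
gripper_width: 0.0
```

drive_tool --commands "0 0.76 -1 0 0; 0 0.76 -1 0 0; 0 0.76 -1 0 0; 0 0.76 -1 0 0; 0 0.38 -0.5 0 0; 0 0 0 0 0; 0 0 0 0 0; 0 0 0 0 0"

```text
time: 3.1
tool_pos: [0.6001, 0.0218, 0.2313]
tool_rot: [0.0, 0.998, 0.055, -0.0]
contact_force: [-0.3, 0.5, 0.2]
gripper_width: 0.002
```

drive_tool --commands "0 0 0 1 0; 0 0 0 1 0; 0 0 0 1 0; 0 0 0 1 0; 0 0 0 1 0; 0 0 0 1 0; 0 0 0 0 0; 0 0 0 0 0"

```text
time: 4.1
tool_pos: [0.6013, 0.0224, 0.0527]
tool_rot: [0.0, 0.998, 0.056, 0.001]
contact_force: [0.2, -1.1, 0.3]
gripper_width: 0.002
```

Run:
```python
from h import *
print(manip.state()['tool_pos'])
a=manip.grab_frame('scene')[100:400,100:420,::-1];b=manip.grab_frame('wrist')[::2,::2,::-1]
v=np.zeros((600,760,3),np.uint8);v[:412,:440]=cv2.resize(a,(440,412));v[:240,440:760]=b;cv2.imwrite('pics/d.png',v)
```

```text
[0.60125116 0.0223879  0.05266811]
```

View pics/d.png

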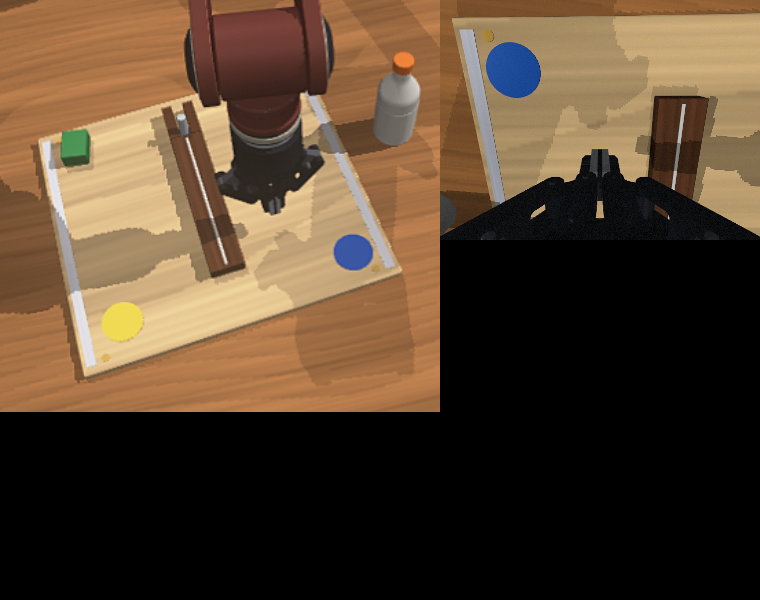

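The finger tips are clear of the fence on its +y side. I go down to about 7 mm above the board and approach the fence's side.

drive_tool --commands "0 0 0 0.56 0; 0 0 0 0.56 0; 0 0 0 0 0; 0 0 0.33 0 0; 0 0 0.33 0 0; 0 0 0.34 0 0; 0 0 0 0 0; 0 0 0 0 0"

```text
time: 5.2
tool_pos: [0.6039, -0.007, 0.0179]
tool_rot: [-0.0, 0.998, 0.056, 0.0]
contact_force: [-0.1, -0.3, 0.2]
gripper_width: 0.002
```

drive_tool --commands "0 0.08 0.3 0 3; 0 0.08 0.3 0 3; 0 0.08 0.3 0 3; 0 0.08 0.3 0 3; 0 0.08 0.3 0 3; 0 0.08 0.3 0 3; 0 0.08 0.3 0 3; 0 0 0 0 0"

```text
time: 6.2
tool_pos: [0.6177, -0.0704, 0.0177]
tool_rot: [-0.0, 0.992, -0.127, 0.0]
contact_force: [0.5, -0.2, 0.3]
gripper_width: 0.002
```

```bash
cat > m.py <<'E'
from h import *
import sys
s=manip.state();print(s['time'],s['tool_pos'],s['contact_force'])
a=manip.grab_frame('top')[:,:,::-1];b=manip.grab_frame('scene')[:,:,::-1];n=sys.argv[1]
cv2.imwrite(f'pics/{n}t.png',a);cv2.imwrite(f'pics/{n}s.png',b)
v=np.zeros((600,800,3),np.uint8);v[:,:]=0
v[:400,:400]=cv2.resize(a[155:355,280:480],(400,400),interpolation=cv2.INTER_CUBIC);v[:400,400:]=cv2.resize(b[130:390,110:370],(400,400),interpolation=cv2.INTER_CUBIC)
cv2.imwrite(f'pics/{n}.png',v[:400])
E
python3 m.py e
```

```text
6.2 [ 0.61774585 -0.07035036  0.01774296] [ 0.51910546 -0.19279628  0.26152928]
```

View pics/e.png

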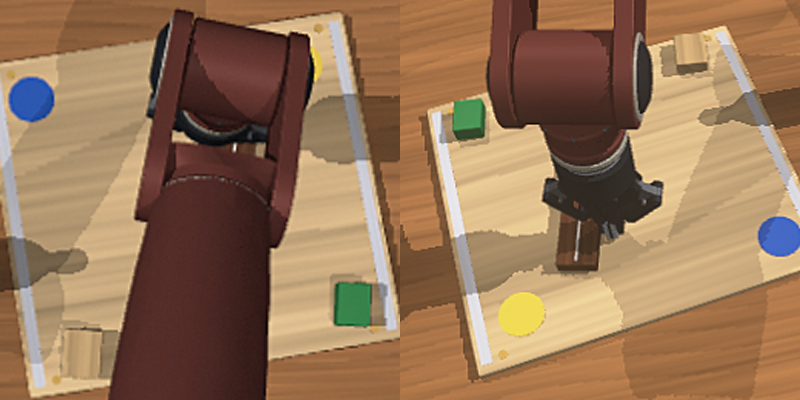

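```bash
cat > l.py <<'E'
from h import *
import sys
n=sys.argv[1];box=list(map(int,sys.argv[2:6]))
im=cv2.imread(f'pics/{n}s.png');h=cv2.cvtColor(im,cv2.COLOR_BGR2HSV)
w,a,p=blob(h,(0,0,110),(180,110,255),box)
i=p[np.argsort(p[:,1])];e=[i[:4].mean(0),i[-4:].mean(0)]
L=ray('scene',e,.03);P=np.array([.439,-.0705]);d=L[:,:2]-P
y,_,_=blob(h,(22,130,120),(32,255,255),(150,290,220,370));Y=ray('scene',[y],.013)[0]
print(a,e,L,'heading via pin',np.degrees(np.arctan2(d[:,1],d[:,0])),'line',np.degrees(np.arctan2(*(L[1]-L[0])[1::-1])))
print('yellow',Y,np.degrees(np.arctan2(*(Y[:2]-P)[::-1])))
E
python3 l.py e 215 265 240 303
```

```text
57 [array([226.25, 274.  ]), array([224. , 298.5])] [[ 0.60403352 -0.10529742  0.03      ]
 [ 0.64890155 -0.11481018  0.03      ]] heading via pin [-11.90645049 -11.92012006] line -11.970387587927835
yellow [ 0.69117404 -0.18247214  0.013     ] -23.94252314310281
```

The scene camera gives a fence heading of −11.9° against a target of −23.9°, so four more equal steps of 3°.

drive_tool --commands "0 0.08 0.3 0 3; 0 0.08 0.3 0 3; 0 0.08 0.3 0 3; 0 0.08 0.3 0 3; 0 0 0 0 0; 0 0 0 0 0; 0 0 -0.5 0 0; 0 0 -0.5 0 0"

```text
time: 7.3
tool_pos: [0.629, -0.0793, 0.0178]
tool_rot: [-0.0, 0.973, -0.23, 0.0]
contact_force: [0.4, -0.3, 0.3]
gripper_width: 0.0
```

drive_tool --commands "0 0 0 0 0; 0 0 0 -1 0; 0 0 0 -1 0; 0 0 0 -1 0; 0 0 -1 -1 0; 0 0 -1 -1 0; 0 0 -1 0 0; 0 0 0 0 0"

```text
time: 8.3
tool_pos: [0.6694, 0.0017, 0.1682]
tool_rot: [-0.0, 0.974, -0.229, 0.0]
contact_force: [0.4, -0.6, -0.1]
gripper_width: -0.002
```

```bash
python3 m.py f
```

```text
8.3 [0.66935928 0.00167223 0.16819381] [ 0.44812696 -0.64872897 -0.13054154]
```

View pics/f.png

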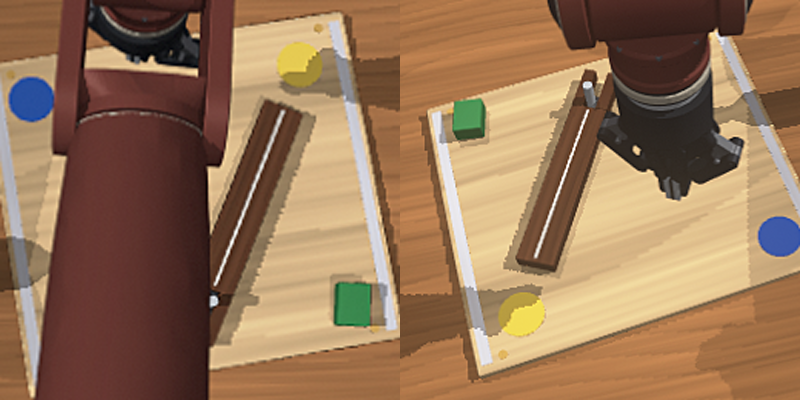

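The fence lies flat with the pin in its fork. In the right half of the picture the line runs from (587,115) to (537,258), heading for the yellow spot at (521,314), and the arm is clear. I'll check it with numbers.

```bash
python3 l.py f 192 212 237 300
python3 - <<'E'
from h import *
im=cv2.imread('pics/ft.png');h=cv2.cvtColor(im,cv2.COLOR_BGR2HSV)
w,a,p=blob(h,(0,0,130),(180,90,255),(385,205,430,295))
i=p[np.argsort(p[:,1])];L=ray('top',[i[:4].mean(0),i[-4:].mean(0)],.03);u=(L[0]-L[1])[:2];u/=np.linalg.norm(u)
for nm,q in(('yellow',(.6925,-.1828)),('pin',(.439,-.0705))):
    d=np.array(q)-L[0,:2];print(nm,'along from line front',d@u,'lateral',u[0]*d[1]-u[1]*d[0])
print(a,L)
E
```

```text
816 [array([193.5, 212. ]), array([192.25, 275.5 ])] [[ 0.46273349 -0.14885021  0.03      ]
 [ 0.59412349 -0.1629784   0.03      ]] heading via pin [-73.14762819 -30.80170055] line -6.137355514175075
yellow [ 0.69132758 -0.18229043  0.013     ] -23.895108989206882
yellow along from line front 0.05935482583187439 lateral -0.0010957893268526073
pin along from line front -0.21790595121527717 lateral -0.0010569150458683563
179 [[ 0.6386721  -0.15776495  0.03      ]
 [ 0.46454159 -0.08065468  0.03      ]]
```

```bash
python3 -c "
from plant import manip
print(manip.state()['contact_force']);print(manip.job_done())"
```

```text
[-1.22103669  0.34968391 -0.22841663]
the job is handed in; nothing more can be done
None
```

The fence now points at the yellow spot, and I handed the job in at about 8.4 s of the 32 s allowed. I pushed its +y side with the shut finger tips, swinging it about 30° around the pin. Then I backed off and raised the tool to 0.17 m, clear of everything.

**Last checks**
- **Aim (top view):** the centre line passes about 1 mm from the yellow spot's centre, where 25 mm is allowed.
- **Pin:** it lies about 1 mm off the centre line and 218 mm behind the front end of the line, so it is still in the fork. Both cameras show the fence lying flat.
- **Contact:** the last force reading was about 1 N, which is sensor noise. The tool stayed about 0.2 m from the bottle, though I didn't measure the bottle's position again at the end.

**Failed check:** the final scene-camera line measurement was no good because the colour mask picked up the pale board instead of the white line. The 1 mm figures therefore rest on the top view alone. The scene picture agreed by eye, and that camera did place the yellow spot within 2 mm of the top view's position.

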